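# Draw back the card magazine's pusher for refilling

### The arm

A 6-joint arm with a two-finger parallel gripper is mounted at the origin on the work surface. World frame = base frame: x ahead of the robot, y to its left, z up, the work surface at z = 0. Lengths are in mm, angles in rad, forces in N, time in s.
With the tool pointing down it reaches from about 350 to 875 mm from the base axis. Payload 4.2 kg.
Tool frame: the origin (TCP) lies midway between the tips of the shut fingers; the grasp point (between the pads) lies 19 mm behind it (arm.grasp_offset is the distance from the TCP to the grasp point, in mm); z points along the fingers, y is the direction in which the jaws open and shut (so a half turn about z gives the same grasp; the last joint's range is limited). The gripper opens to 85 mm and grips with 20 to 120 N. Pads are 22 mm wide; open, the fingers measure 114 mm over their backs; the gripper's body (76 mm by 85 mm) begins 54 mm behind the grasp point. The pads swing forward as they close: fully open they stand 13 mm farther back than shut.
Start: joints at [-0.994, 0.385, 0.008, 0, -1.194, -0.259], TCP at [195.314, -593.676, 197.612] pointing down, gripper open.
Joint ranges: [-3.14, 3.14], [-1.21, 2.06], [-1.07, 1.41], [-3.16, 2.05], [-2.99, -0.16], [-3.1, 3.1]. Speed limits (rad/s): [2.79, 2.79, 3.14, 3.14, 3.14, 3.14].

### API

Orientations are given as a unit quaternion [x, y, z, w].
In Python, from bench import arm gives the robot as it stands.
- The arm moves only by the tool move_arm, never from a script. Its argument "moves" is a list of rows, each an object with "gripper": the gripper's target within -1 to 1 (fully open at 1, half-way at 0, shut at -1); "xyz": the shift along the tool's x, y, z in cm, a list of three; "angular": the turn, a rotation vector about the tool's x, y, z in rad, a list of three. In form: [{"gripper": gripper, "xyz": [dx, dy, dz], "angular": [wx, wy, wz]}, ...]. A call has 1 to 10 rows; each row is the pose to reach, as a shift and turn from the pose commanded when the call began, along the tool's axes at that moment; what a row does not reach only later rows make up. A row lasts 1/8 s, in which the tool goes at most 62.5 mm and 10.7 degrees, less where a joint would pass 70% of its speed; a pose out of reach is approached as far as the arm can. A call with a gripper value outside its range is refused whole. The fingers move at their own pace and stop on an object; the grip force is fixed at half the most. Time passes only in rows, so rows that repeat a pose let the fingers close. It gives the time, the measured TCP pose, the force and the opening at its end, in the units of the state.
- arm.read_state(): the state, without advancing time (a new reading comes with each control period).
- arm.get_image(name): name is "side" or "top" or "wrist"; returns (picture, depth): 400x640x3 uint8, blue, green, red; 400x640 float32, mm along the optical axis (not along the pixel's ray), 0 where there is no reading.
- arm.get_calibration(name): a dict with "camera_matrix" (3x3 intrinsics, pixels), "k1" (the pictures are not rectified: a ray, as slopes to the right and down, at radius r is drawn at 1 + k1 r^2 times it, then the intrinsics apply), "R" (3x3) and "t" (3): a world point X has camera coordinates R X + t. Camera axes: x right, y down, z forward; pixel columns grow to the right and rows downward; lengths in mm; the calibration is good to about 2 mm. A picture is of the moment at which its call begins: read the wrist's pose just before it. get_calibration takes no time and is no camera call; for the wrist camera it gives the pose at the moment of the call.
- arm.job_done(): hands the job in, once; it reports no verdict.
The state is a dict: "clock": time; "joints": joint angles; "joint_vel": joint speeds; "joint_efforts": joint torques, N m; "position": TCP position; "ee_rot": TCP orientation; "contact_force": force on the tool from outside, world axes, zero at the start; "wrist_torque": the same for the moment, N m; "gripper_width": finger opening in mm.
Only numpy, scipy, OpenCV 4.12 (cv2) and the standard library are available. Lean on these libraries where they do the work, as an engineer would, in place of code of your own. Each camera call takes 0.05 s, during which the arm holds its last target. There are 200 camera calls.

### The job

The card magazine is to be refilled: swing the steel hasp right off its clear lid, so that a workmate can lift the lid, and leave the lid itself shut. Then take the black handle at the magazine's end, pull the spring-loaded pusher slide out until its pointer stands opposite the marker block on the ledge, and keep it there: finish while still holding the handle against the spring. Do not shift the marker block, and leave the other things on the table where they are.

Things in the scene. Friction and masses are not known exactly. Their poses are not given: they have to be found in the camera images.
- magazine: Card magazine bolted to the table: grey box 200 long (its x) x 130 wide (y), walls up to z = 80 mm, on a base plate x -275..115, y -120..75, 8 thick. Origin on the table under the box's centre. Handle at the -x end, hasp bracket on the -y side, lid hinge on +y. A ledge (top z = 58) runs at x -271..-101, y -87..-61 and carries the marker block. Place and yaw vary.
- lid (a joint): Hinge of the clear plastic lid that covers the box, upper face at z = 86 mm; 0 is shut, grows as it opens (rad). A steel stud, 12 mm across, stands on it 13 mm high at the magazine's x = 40, y = -45: the catch.
- hasp (a joint): Hasp: flat steel bar 22 wide, 5 thick (z 88..93), turning level on a pin at the magazine's x = 40, y = -90. Near 0 (0 to 0.12 at the start) it points to +y over the lid, slot round the stud. Grows counter-clockwise from above, towards the handle's end; at 1.3 rad the knob is outside the lid's edge, 1.57 along the box's side, stop at 1.9. Stays where left; about 0.5 N moves it.
- hasp_knob (a point): Top of the hasp's upright round steel knob, 12 mm in diameter, standing 35 mm above the bar (z = 93 to 128), 75 mm from the hasp's pin.
- hasp_pivot (a point): Point on the hasp's pin axis at the same height as the knob's top.
- slide: The pusher slide: rod, pointer and black T-handle, sliding along the magazine's -x by up to 105 mm. A spring draws it home when let go: about 4 N at home, 70 N/m more on the way, about 9 N at 75 mm. Starts at home. Origin at table level below the handle's centre, 165 mm from the magazine's origin when home; axes parallel to the magazine's.
- handle (a point): Middle of the black crossbar of the T-handle, 76 mm up. The crossbar is 14 mm thick (along the pull), 66 mm wide (across it), from z = 60 to 88 mm; its stem below is 22 mm wide, and the 10 mm rod runs at z = 38. At home the gap from crossbar to box is 58 mm.
- pointer (a point): Tip of the steel pointer that sticks out of the crossbar's -y end, 6 mm wide, 72 mm up, 54 mm to the side of the handle's middle.
- mark (a point): Middle of the marker block's face towards the pointer, 72 mm up. Block: plain steel, 12 mm along the pull, 26 wide, 20 high, clamped on the ledge 40 to 80 mm further out than the pointer's home. The pointer passes 7 mm beside it. In place when the pointer's x in this point's frame (axes as the magazine's) is 0; positive before the pull.
- ink_tin: Closed ink tin, 72 mm in diameter, 85 high, standing by the magazine's +x end; leave alone. Origin under its centre.
- tape_roll: Roll of tape lying flat, 90 mm in diameter, 24 high, on the magazine's +y side; leave alone. Origin under its centre.
- ink_knife: Ink spatula, 200 mm long, lying along the magazine's -y side beyond the ledge; leave alone.
- squeegee: Printing squeegee lying flat, 240 mm long, 30 high; leave alone.
- jar: Closed jar, 60 mm in diameter, 90 high, on the robot's right; leave alone. Origin under its centre.
- small_tin: Small closed tin, 56 mm in diameter, 60 high, on the robot's right; leave alone. Origin under its centre.
- card_pile: Pile of cards, 110 x 160, 32 mm high, on the robot's right; leave alone. Origin under its centre.

How it is judged:
By the outcome, as a careful person would: the job done as asked, in the order asked, and still so for the second after the job is handed in, while the arm keeps its last pose, push and grip.
It also fails if it takes over 42 s, if anything falls off the work surface, if the arm or the gripper's body presses on something with over 40 N, if the wrist force passes 120 N, or if a joint passes its speed limit or range.

## Working session

There is one attempt and no reset: what is moved stays moved. The work goes in short steps, Python scripts to look and compute and a tool call to move; the robot and the scene stay as the last step left them, time stands still between calls to the robot, and variables do not carry over. Pictures are saved under pics/ and viewed, about 8 in all and at most 12, crops included, and the job is handed in when it is done.

Besides the shell and the picture viewer there is one more tool, called after ">>>" as name(argument=value, ...) on one line, values as JSON. move_arm: Moves the arm, as the interface text tells. Its arguments: {"type":"object","properties":{"moves":{"type":"array","items":{"type":"object","properties":{"gripper":{"type":"number"},"xyz":{"type":"array","items":{"type":"number"}},"angular":{"type":"array","items":{"type":"number"}}}}}},"required":["moves"]}

```bash
mkdir -p pics; ls; cat > h.py <<'E'
import numpy as np, cv2
from bench import arm
def pts(name,px,z):
    """pixels -> world points on plane z"""
    c=arm.get_calibration(name);K=np.array(c["camera_matrix"],float);R=np.array(c["R"]);t=np.array(c["t"])
    out=[]
    for (u,v),zz in zip(px,np.broadcast_to(z,len(px))):
        d=np.array([(u-K[0,2])/K[0,0],(v-K[1,2])/K[1,1]]);s=d.copy()
        for _ in range(20): s=d/(1+c["k1"]*(s@s))
        C=-R.T@t; r=R.T@np.array([s[0],s[1],1]); out.append(C+r*(zz-C[2])/r[2])
    return np.array(out)
def proj(name,X):
    c=arm.get_calibration(name);K=np.array(c["camera_matrix"],float)
    p=np.atleast_2d(X)@np.array(c["R"]).T+np.array(c["t"]);s=p[:,:2]/p[:,2:];s=s*(1+c["k1"]*(s**2).sum(1,keepdims=True))
    return s*[K[0,0],K[1,1]]+[K[0,2],K[1,2]]
E
python3 - <<'E'
from h import *
for n in("top","side"):
    im,d=arm.get_image(n);cv2.imwrite(f"pics/{n}0.png",im);np.save(f"pics/{n}0.npy",d)
    c=arm.get_calibration(n);print(n,c,-np.array(c["R"]).T@c["t"])
print(arm.read_state())
E
```

```text
pics
top {'camera_matrix': array([[455.08453295,   0.        , 316.60061562],
       [  0.        , 455.08453295, 198.33729059],
       [  0.        ,   0.        ,   1.        ]]), 'k1': -0.13291855977293118, 'R': array([[ 0.01766569, -0.9998431 ,  0.00130269],
       [-0.98963687, -0.01767103, -0.14250124],
       [ 0.1425019 ,  0.00122819, -0.98979377]]), 't': array([ -33.40385324,  519.27895014, 1366.01918655])} [ 319.82736044  -25.90015672 1426.11868541]
side {'camera_matrix': array([[479.93086661,   0.        , 321.85052137],
       [  0.        , 479.93086661, 201.48721041],
       [  0.        ,   0.        ,   1.        ]]), 'k1': -0.14189078132791744, 'R': array([[-0.79041044, -0.61219055,  0.02177294],
       [-0.38209917,  0.46493079, -0.7986486 ],
       [ 0.47880222, -0.63957962, -0.60140365]]), 't': array([379.904067  , 277.39601453, 914.84922525])} [-31.75891116 688.7226488  763.4639733 ]
{'clock': 0.1, 'joints': array([-9.94386524e-01,  3.85468627e-01,  6.77026290e-03, -4.39870741e-04,
       -1.19398902e+00, -2.58578920e-01]), 'joint_vel': array([-0.00110263, -0.0005218 ,  0.00173756,  0.0002565 ,  0.00109466,
        0.00051911]), 'joint_efforts': array([-3.39589233e-04, -3.93319881e+01,  1.88929063e+01,  4.19796020e+00,
       -2.61337242e-03,  2.24681014e-05]), 'position': array([ 195.13858683, -593.14343979,  196.64000875]), 'ee_rot': array([-1.58167235e-01,  9.87411864e-01,  9.47206798e-04, -1.96515310e-04]), 'contact_force': array([ 0.42640675, -0.26038613,  0.19041258]), 'wrist_torque': array([ 0.01407586, -0.00123758,  0.00517611]), 'gripper_width': 85.21804305292966}
```

View pics/top0.png

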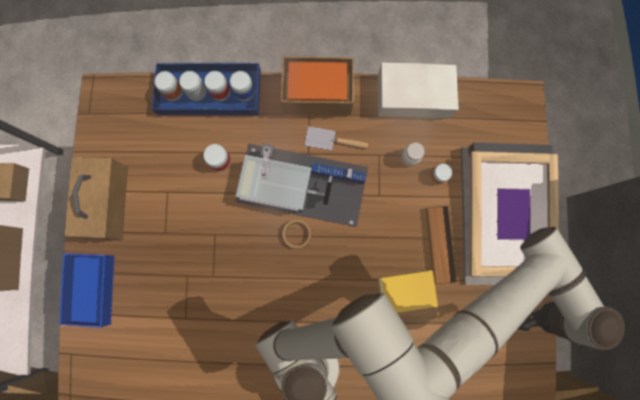

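View pics/side0.png

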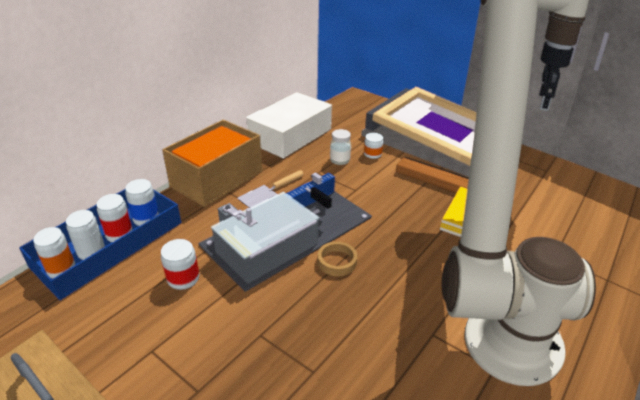

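The magazine is near (303,185) in top view, with its handle end to the right (world −y) and its hasp side up (world +x). I'll take an enlarged crop of both.

```bash
python3 - <<'E'
import cv2,numpy as np
a=cv2.imread("pics/top0.png")[138:232,228:373];b=cv2.imread("pics/side0.png")[165:290,195:380]
a=cv2.resize(a,None,fx=5.5,fy=5.5,interpolation=cv2.INTER_CUBIC);cv2.imwrite("pics/topc.png",a)
b=cv2.resize(b,None,fx=4.3,fy=4.3,interpolation=cv2.INTER_CUBIC);cv2.imwrite("pics/sidec.png",b)
print(a.shape,b.shape)
E
```

```text
(517, 798, 3) (538, 796, 3)
```

View pics/topc.png

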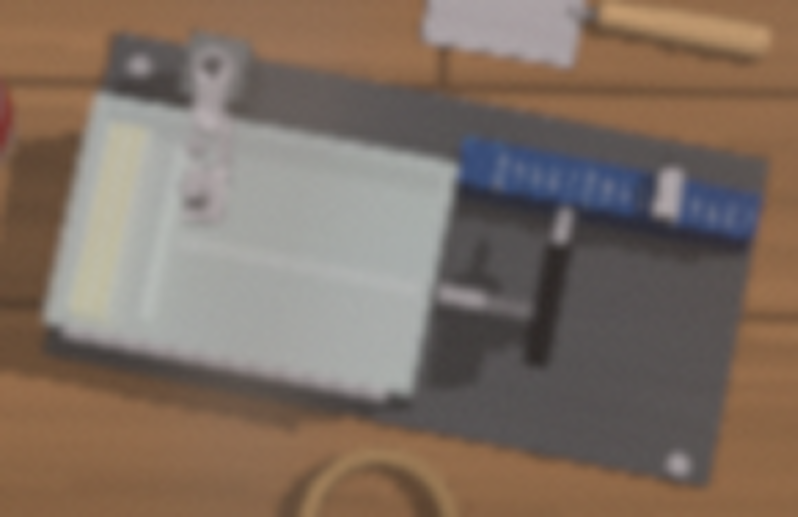

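View pics/sidec.png

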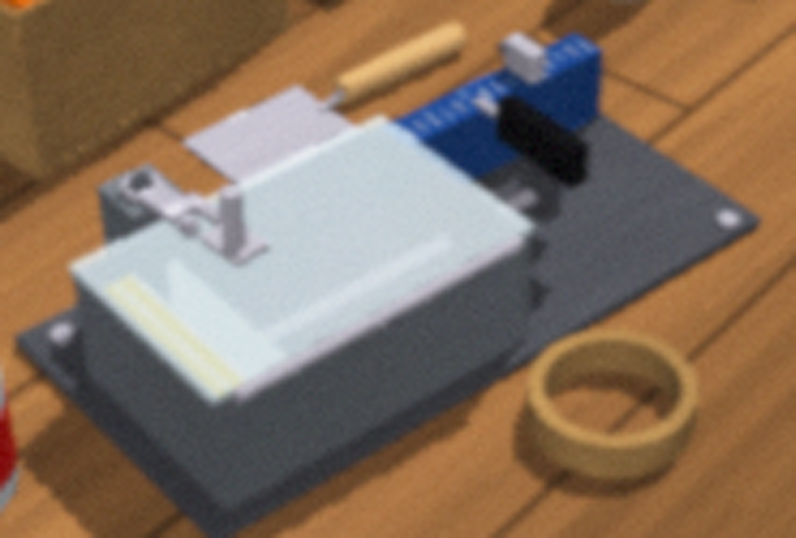

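Top crop: the plate corners are at (112,35), (770,158) and (705,487), the lid corners at (98,93), (462,160), (410,398) and (45,322). The pin is at (212,67), the crossbar runs (555,245)–(538,362), the pointer tip is at (567,212) and the marker is near (668,193). Next is a rigid pose fit.

```bash
cat > fit.py <<'E'
from h import *
s=798/145
T=lambda L:[(228+(u+.5)/s-.5,138+(v+.5)/s-.5) for u,v in L]
S=lambda L:[(195+(u+.5)/(796/185)-.5,165+(v+.5)/(796/185)-.5) for u,v in L]
def rigid(m,w):
    m=np.array(m,float);a=m.mean(0);b=w.mean(0);U,_,V=np.linalg.svd((m-a).T@(w-b))
    R=(V.T@np.diag([1,np.linalg.det(V.T@U.T)])@U.T);return R,b-R@a,np.linalg.norm(m@R.T+b-R@a-w,axis=1)
if __name__=="__main__":
    m=[(115,-120),(-275,-120),(-275,75)];w=pts("top",T([(112,35),(770,158),(705,487)]),8)[:,:2]
    sd=pts("side",S([(760,222),(20,342),(215,535)]),8)[:,:2]; ms=[(-275,75),(115,-120),(115,75)]
    for mm,ww in((m,w),(ms,sd),(m+ms,np.vstack([w,sd]))):
        R,t,e=rigid(mm,ww);print(t,np.arctan2(R[1,0],R[0,0]),e.round(1))
    inv=lambda P:((P[:,:2]-t)@R).round(1)
    print("pin",inv(pts("top",T([(212,67)]),93)),"lid",inv(pts("top",T([(98,93),(462,160),(410,398),(45,322)]),86)))
    print("knob top",inv(pts("top",T([(200,200)]),128)),"side",inv(pts("side",S([(232,188)]),128)),"base",inv(pts("side",S([(235,255)]),93)))
    print("bar",inv(pts("top",T([(555,245),(538,362)]),88)),"ptr",inv(pts("top",T([(567,212)]),75)),inv(pts("side",S([(482,100)]),75)))
    print("mark T top",inv(pts("top",T([(661,168),(684,170),(680,200),(656,198)]),78)))
    print("mark S top",inv(pts("side",S([(503,40),(527,36),(548,52),(520,62)]),78)))
E
python3 fit.py
```

```text
[559.65717069 108.2068803 ] 1.395454648517829 [1.1 1.1 1.8]
[556.94272769 108.23201348] 1.3901953918486727 [4.  5.5 5. ]
[558.28836922 108.25454702] 1.3951815384408424 [0.7 2.  2.7 4.4 6.5 4.3]
pin [[ 39.2 -93.3]] lid [[  99.1  -68.6]
 [-105.   -69.8]
 [-102.8   64. ]
 [ 100.    61.5]]
knob top [[ 24.7 -13.3]] side [[ 28.1 -18.5]] base [[ 34.8 -10.6]]
bar [[-163.7  -32.9]
 [-166.8   31.8]] ptr [[-166.7  -54.6]] [[-165.7  -51.3]]
mark T top [[-212.8  -88.2]
 [-225.4  -89.6]
 [-226.3  -72.6]
 [-213.1  -71.1]]
mark S top [[-212.9  -86.9]
 [-226.7  -80.8]
 [-224.8  -60. ]
 [-205.2  -62.9]]
```

```bash
cat >> h.py <<'E'
from scipy.spatial.transform import Rotation as Ro
T0=np.array([559.3,108.2]);YAW=1.395
def mag(x,y,z,th=0): # magazine point, jaw axis angle in magazine
    c,s=np.cos(YAW),np.sin(YAW);return [T0[0]+c*x-s*y,T0[1]+s*x+c*y,z,YAW+th]
def plan(*tg):
    """rows (cm, rad) from the present pose to targets [x,y,z,angle of tool y]"""
    s=arm.read_state();R=Ro.from_quat(s["ee_rot"])
    for x,y,z,a in tg:
        Y=np.array([np.cos(a),np.sin(a),0]);Z=np.array([0,0,-1.]);X=np.cross(Y,Z)
        print((R.inv().apply(np.array([x,y,z])-s["position"])/10).round(2),(R.inv()*Ro.from_matrix(np.c_[X,Y,Z])).as_rotvec().round(3))
E
python3 - <<'E'
from h import *
s=arm.read_state();R=Ro.from_quat(s["ee_rot"]).as_matrix();c=arm.get_calibration("wrist")
C=-c["R"].T@c["t"];print("cam in tool",R.T@(C-s["position"]),"axis",R.T@c["R"][2],c["camera_matrix"])
plan(mag(-70,-20,340,0))
E
```

```text
cam in tool [  70.27922833    0.54755308 -177.11752008] axis [-2.71975475e-01  2.49141695e-05  9.62304183e-01] [[341.05822843   0.         323.90406128]
 [  0.         341.05822843 199.00204308]
 [  0.           0.           1.        ]]
[-54.95  48.17 -14.25] [ 0.002 -0.001  0.493]
```

>>> move_arm(moves=[{"gripper": -0.3, "xyz": [-54.95, 48.2, -5.2], "angular": [0, 0, 0.493]}, {"gripper": -0.3, "xyz": [-54.95, 48.2, -5.2], "angular": [0, 0, 0.493]}, {"gripper": -0.3, "xyz": [-54.95, 48.2, -5.2], "angular": [0, 0, 0.493]}, {"gripper": -0.3, "xyz": [-54.95, 48.2, -5.2], "angular": [0, 0, 0.493]}, {"gripper": -0.3, "xyz": [-54.95, 48.2, -5.2], "angular": [0, 0, 0.493]}, {"gripper": -0.3, "xyz": [-54.95, 48.2, -5.2], "angular": [0, 0, 0.493]}, {"gripper": -0.3, "xyz": [-54.95, 48.2, -5.2], "angular": [0, 0, 0.493]}, {"gripper": -0.3, "xyz": [-54.95, 48.2, -5.2], "angular": [0, 0, 0.493]}, {"gripper": -0.3, "xyz": [-54.95, 48.2, -5.2], "angular": [0, 0, 0.493]}, {"gripper": -0.3, "xyz": [-54.95, 48.2, -5.2], "angular": [0, 0, 0.493]}])

```text
clock: 1.35
position: [509.2, -60.4, 241.5]
ee_rot: [0.087, 0.996, 0.0, -0.0]
contact_force: [-0.1, -1.3, 0.1]
gripper_width: 29.9
```

```bash
python3 - <<'E'
from h import *
s=arm.read_state();print(s["clock"],s["position"],s["gripper_width"]);plan(mag(-70,-20,250,0))
E
```

```text
1.35 [509.21313614 -60.38869791 241.54877154] 29.927818431711334
[-3.99 10.47 -0.85] [ 0.    -0.     0.001]
```

>>> move_arm(moves=[{"gripper": -0.3, "xyz": [-4, 10.5, -0.8], "angular": [0, 0, 0]}, {"gripper": -0.3, "xyz": [-4, 10.5, -0.8], "angular": [0, 0, 0]}, {"gripper": -0.3, "xyz": [-4, 10.5, -0.8], "angular": [0, 0, 0]}, {"gripper": -0.3, "xyz": [-4, 10.5, -0.8], "angular": [0, 0, 0]}])

```text
clock: 1.85
position: [565.9, 34.0, 248.8]
ee_rot: [0.087, 0.996, -0.0, -0.001]
contact_force: [0.2, 1.1, 0.3]
gripper_width: 30.0
```

```bash
python3 - <<'E'
from h import *
import pickle
c=arm.get_calibration("wrist");pickle.dump(c,open("pics/w1.pkl","wb"))
im,d=arm.get_image("wrist");cv2.imwrite("pics/w1.png",im);np.save("pics/w1.npy",d);print(arm.read_state()["position"])
P=[mag(115,-120,8),mag(-275,-120,8),mag(-275,75,8),mag(40,-90,93),mag(28,-17,128)];print(proj("wrist",np.array(P)[:,:3]).round())
E
```

```text
[565.84178305  33.43382251 249.12620911]
[[465. 237.]
 [172. 237.]
 [154.  84.]
 [430. 242.]
 [436. 182.]]
```

View pics/w1.png

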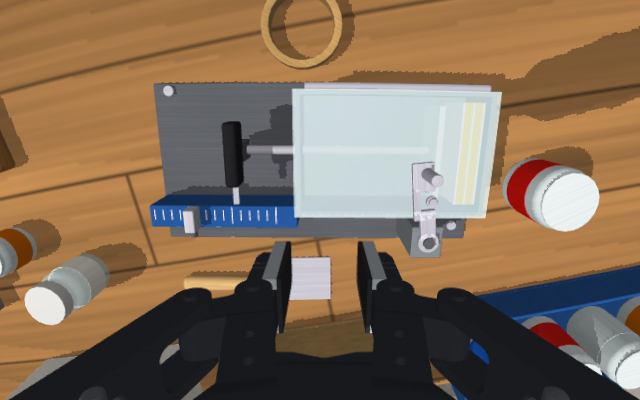

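Wrist view: plate corners land where predicted, to about 1 px. The pin is at (429,242), the knob top at (437,181), the pointer tip at (237,203) and the marker block at (184–199,207–234).

```bash
python3 - <<'E'
from h import *
inv=lambda P:((P[:,:2]-T0)@np.array([[np.cos(YAW),-np.sin(YAW)],[np.sin(YAW),np.cos(YAW)]])).round(1)
w=lambda L,z:inv(pts("wrist",L,z)).tolist()
print("pin",w([(429,242)],93),"knob",w([(437.5,181)],128),"lid corners",w([(292,91),(501,94),(484,217),(295,218)],86))
print("plate",w([(172,237),(154,84)],8),"bar top",w([(223,123),(240,123),(240,186),(225,187)],88),"ptr",w([(237,203)],72))
im=cv2.imread("pics/w1.png");cv2.imwrite("pics/w1c.png",cv2.resize(im[95:265,145:305],None,fx=3.5,fy=3.5,interpolation=cv2.INTER_CUBIC))
k=np.array([28,-17.]);th=.13
def cage(th,z,off=0): return mag(40-75*np.sin(th),-90+75*np.cos(th),z,th)
plan(cage(.13,200),cage(.13,104))
E
```

```text
pin [[38.6, -90.5]] knob [[29.7, -16.5]] lid corners [[-103.2, 62.4], [100.0, 61.2], [98.1, -65.1], [-103.2, -65.9]]
plate [[-275.6, -119.6], [-274.9, 75.2]] bar top [[-171.4, 32.7], [-154.6, 32.6], [-158.6, -30.7], [-174.2, -31.7]] ptr [[-167.3, -53.5]]
[ 0.38 10.28  4.91] [-0.    -0.001 -0.13 ]
[ 0.37 10.28 14.51] [-0.    -0.001 -0.13 ]
```

View pics/w1c.png

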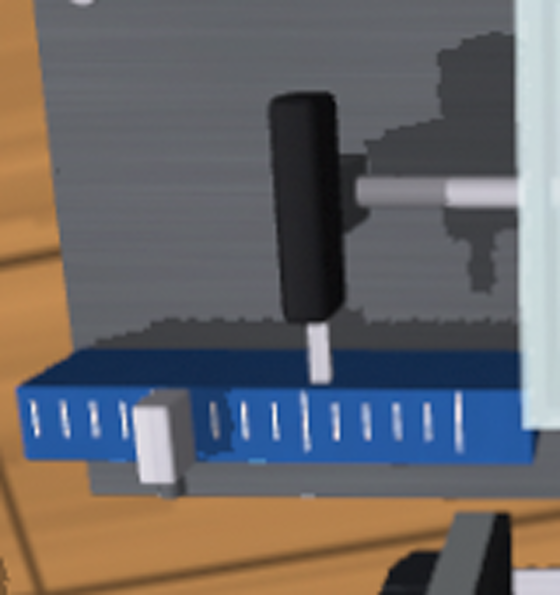

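The marker block's top face is at crop (133,402)–(170,402)–(175,482)–(143,484) and the pointer tip at crop (320,382).

>>> move_arm(moves=[{"gripper": -0.3, "xyz": [0.4, 10.2, 4], "angular": [0, 0, -0.13]}, {"gripper": -0.3, "xyz": [0.4, 10.2, 4], "angular": [0, 0, -0.13]}, {"gripper": -0.3, "xyz": [0.4, 10.2, 7], "angular": [0, 0, -0.13]}, {"gripper": -0.3, "xyz": [0.4, 10.2, 10.5], "angular": [0, 0, -0.13]}, {"gripper": -0.3, "xyz": [0.4, 10.2, 14.7], "angular": [0, 0, -0.13]}, {"gripper": -0.3, "xyz": [0.4, 10.2, 14.7], "angular": [0, 0, -0.13]}])

```text
clock: 2.65
position: [577.6, 132.8, 99.7]
ee_rot: [0.024, 1.0, -0.002, -0.004]
contact_force: [0.6, -1.0, -0.0]
gripper_width: 30.1
```

```bash
python3 - <<'E'
from h import *
s=arm.read_state();print(s["clock"],s["position"],s["contact_force"],s["gripper_width"])
c=arm.get_calibration("wrist")
def cage(th,z,r=75): return mag(40-r*np.sin(th),-90+r*np.cos(th),z,th)
plan(*[cage(t,102) for t in np.arange(.13,1.8,.17)])
import pickle;c=pickle.load(open("pics/w1.pkl","rb"));arm_get=arm.get_calibration
inv=lambda P:((P[:,:2]-T0)@np.array([[np.cos(YAW),-np.sin(YAW)],[np.sin(YAW),np.cos(YAW)]])).round(1)
import h
class A: get_calibration=staticmethod(lambda n:c)
h.arm=A
f=lambda L,z:inv(pts("wrist",[(145+u/3.5,95+v/3.5) for u,v in L],z)).tolist()
print("block",f([(133,402),(170,402),(175,482),(143,484)],78),"ptr",f([(320,382)],75))
h.arm=arm
im,_=arm.get_image("wrist");cv2.imwrite("pics/w2.png",im[120:400,200:560])
E
```

```text
2.65 [577.63534061 132.77889314  99.66130248] [ 0.61821413 -1.02615403 -0.04559932] 30.075706679787476
[-0.22  0.26 -0.24] [-0.004 -0.007 -0.002]
[-0.33 -1.01 -0.23] [-0.003 -0.007 -0.172]
[-0.65 -2.24 -0.23] [-0.002 -0.008 -0.342]
[-1.18 -3.4  -0.23] [-0.002 -0.008 -0.512]
[-1.9  -4.45 -0.23] [-0.001 -0.008 -0.682]
[-2.78 -5.37 -0.23] [-0.    -0.008 -0.852]
[-3.81 -6.13 -0.24] [ 0.    -0.008 -1.022]
[-4.94 -6.7  -0.25] [ 1.000e-03 -8.000e-03 -1.192e+00]
[-6.16 -7.07 -0.25] [ 0.002 -0.008 -1.362]
[-7.43 -7.22 -0.26] [ 0.003 -0.008 -1.531]
block [[-224.7, -59.5], [-213.0, -59.4], [-214.2, -85.8], [-224.6, -86.6]] ptr [[-166.5, -53.8]]
```

View pics/w2.png

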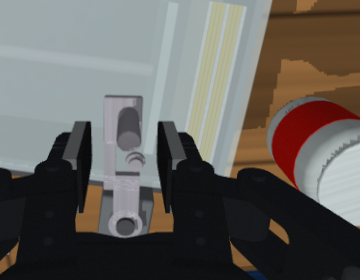

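The knob (crop ~(130,125)) stands between the pads (83 and 168), bar and stud under it. Now I'll sweep the arc.

>>> move_arm(moves=[{"gripper": -0.3, "xyz": [-0.35, -1.0, -0.2], "angular": [0, 0, -0.172]}, {"gripper": -0.3, "xyz": [-0.65, -2.25, -0.2], "angular": [0, 0, -0.342]}, {"gripper": -0.3, "xyz": [-1.2, -3.4, -0.2], "angular": [0, 0, -0.512]}, {"gripper": -0.3, "xyz": [-1.9, -4.45, -0.2], "angular": [0, 0, -0.682]}, {"gripper": -0.3, "xyz": [-2.8, -5.4, -0.2], "angular": [0, 0, -0.852]}, {"gripper": -0.3, "xyz": [-3.8, -6.15, -0.2], "angular": [0, 0, -1.022]}, {"gripper": -0.3, "xyz": [-4.95, -6.7, -0.2], "angular": [0, 0, -1.192]}, {"gripper": -0.3, "xyz": [-6.15, -7.05, -0.2], "angular": [0, 0, -1.362]}, {"gripper": -0.3, "xyz": [-7.4, -7.2, -0.2], "angular": [0, 0, -1.53]}, {"gripper": -0.3, "xyz": [-7.4, -7.2, -0.2], "angular": [0, 0, -1.53]}])

```text
clock: 3.95
position: [652.8, 59.4, 107.1]
ee_rot: [-0.675, 0.738, -0.001, 0.002]
contact_force: [-0.2, 0.0, 1.2]
gripper_width: 29.9
```

```bash
python3 - <<'E'
from h import *
s=arm.read_state();print(s["clock"],s["position"],s["contact_force"],s["gripper_width"])
im,_=arm.get_image("wrist");cv2.imwrite("pics/w3.png",im)
def cage(th,z,r=75): return mag(40-r*np.sin(th),-90+r*np.cos(th),z,th)
plan(cage(1.66,102),cage(1.66,180),mag(-168,0,180),mag(-165,0,57))
E
```

```text
3.95 [652.76143423  59.43515976 107.11118201] [-0.20014807  0.01507203  1.17287193] 29.93479357782897
[0.28 0.33 0.46] [-0.003  0.001 -0.003]
[ 0.27  0.3  -7.34] [-0.003  0.001 -0.003]
[12.72 11.08 -7.39] [-1.000e-03  3.000e-03  1.657e+00]
[12.43 11.09  4.91] [-1.000e-03  3.000e-03  1.657e+00]
```

View pics/w3.png

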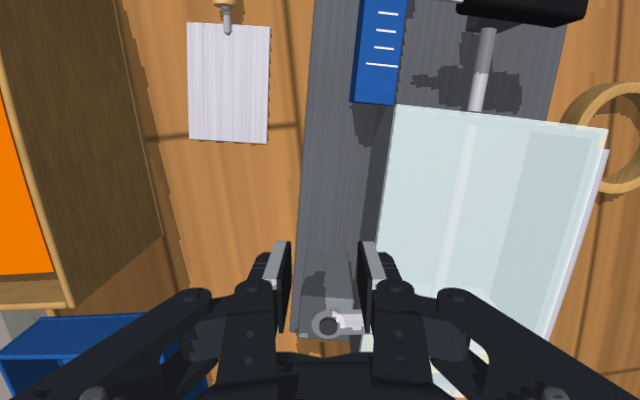

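The hasp still seems to point over the lid: pin at (327,322), bar running right under the finger. The cage missed the knob, so I'll check the geometry.

```bash
python3 - <<'E'
from h import *
s=arm.read_state();R=Ro.from_quat(s["ee_rot"])
w=lambda *p:R.apply(np.array(p,float))+s["position"]
for p in [(0,15,0),(0,15,-10),(0,15,-19),(11,15,0),(-11,15,0),(-11,15,-10),(11,15,-19),(-11,15,-30)]: print(p,proj("wrist",w(*p)).round())
print("pin",proj("wrist",mag(40,-90,93)[:3]).round())
im,d=arm.get_image("top");cv2.imwrite("pics/t2.png",cv2.resize(im[120:240,220:380],None,fx=4.5,fy=4.5,interpolation=cv2.INTER_CUBIC))
E
```

```text
(0, 15, 0) [[349. 232.]]
(0, 15, -10) [[350. 239.]]
(0, 15, -19) [[351. 246.]]
(11, 15, 0) [[349. 213.]]
(-11, 15, 0) [[348. 250.]]
(-11, 15, -10) [[349. 258.]]
(11, 15, -19) [[352. 225.]]
(-11, 15, -30) [[352. 276.]]
pin [[327. 327.]]
```

View pics/t2.png

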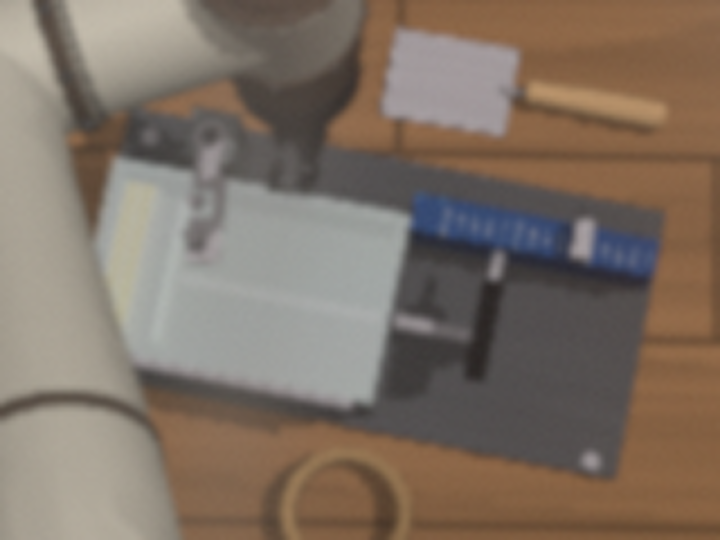

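```bash
cat >> h.py <<'E'
def p3(c,d,u,v):
    K=c["camera_matrix"];q=np.array([(u-K[0,2])/K[0,0],(v-K[1,2])/K[1,1]]);s=q.copy()
    for _ in range(20): s=q/(1+c["k1"]*(s@s))
    return np.array(c["R"]).T@(np.array([s[0],s[1],1])*d[v,u]-c["t"])
E
python3 - <<'E'
from h import *
import pickle
s=arm.read_state();R=Ro.from_quat(s["ee_rot"]);c=arm.get_calibration("wrist");im,d=arm.get_image("wrist")
for u,v in [(370,245),(362,250),(374,250),(378,270),(286,245),(280,244),(285,260),(320,322)]:
    P=p3(c,d,u,v);print((u,v),d[v,u],"tool",(R.inv().apply(P-s["position"])).round(1),"world",P.round(1))
c=pickle.load(open("pics/w1.pkl","rb"));d=np.load("pics/w1.npy")
for u,v in [(438,180),(435,182),(430,178),(432,200),(420,180),(400,150),(200,150)]: print((u,v),p3(c,d,u,v).round(1))
print(mag(28,-17,128))
E
```

```text
(370, 245) 144.71684 tool [ 10.8  20.9 -43.2] world [629.5  50.8 149.4]
(362, 250) 139.21767 tool [ 11.1  16.9 -48.9] world [633.5  50.1 155. ]
(374, 250) 138.4129 tool [ 11.4  21.7 -49.6] world [628.7  50.3 155.8]
(378, 270) 123.46815 tool [ 10.6  21.  -65.4] world [629.4  51.  171.5]
(286, 245) 144.7974 tool [ 10.8 -14.8 -43.1] world [665.1  47.6 149.4]
(280, 244) 145.3823 tool [ 11.  -17.4 -42.4] world [667.7  47.2 148.7]
(285, 260) 130.4542 tool [ 11.  -13.6 -58. ] world [663.9  47.5 164.2]
(320, 322) 216.5038 tool [-65.7  -1.2   9.7] world [658.4 125.   96.5]
(438, 180) [579.5 135.4 128.6]
(435, 182) [580.6 132.2 129.7]
(430, 178) [578.3 130.3 121.7]
(432, 200) [608.3 137.3  95.9]
(420, 180) [585.9 127.7  94.4]
(400, 150) [554.  113.   86.3]
(200, 150) [ 523.8 -114.2    8.7]
[np.float64(580.9349717554067), np.float64(132.7952840427338), 128, 1.395]
```

The depth image shows the fingertips about 41 mm short of the reported TCP (tips at z≈148 with TCP z=107), so the fingers passed over the knob (z=128). The camera itself agrees with known heights: lid 86, knob 128, plate 8. I'll check `grasp_offset` and plan again using the seen tips.

```bash
python3 - <<'E'
from h import *
print(arm.grasp_offset)
def cage(th,z,r=75): return mag(40-r*np.sin(th),-90+r*np.cos(th),z,th)
plan(cage(.13,110))
# independent check from the fixed side camera depth: lowest gripper points near the tool
s=arm.read_state();c=arm.get_calibration("side");im,d=arm.get_image("side")
u,v=proj("side",s["position"])[0].round().astype(int);print("tcp px",u,v)
for dz in (0,10,20,30,40,50,60,80):
    u,v=proj("side",s["position"]+[0,0,dz])[0].round().astype(int);print(dz,(u,v),im[v,u],p3(c,d,u,v).round())
E
```

```text
18.700000000000003
[-6.89  7.74 -0.43] [-1.000e-03  2.000e-03  1.528e+00]
tcp px 250 190
0 (np.int64(250), np.int64(190)) [121 151 192] [758. -39.   1.]
10 (np.int64(250), np.int64(186)) [ 71 124 179] [773. -54.  -1.]
20 (np.int64(249), np.int64(183)) [ 64 109 162] [783. -60.   2.]
30 (np.int64(249), np.int64(179)) [55 71 91] [795. -72.   4.]
40 (np.int64(249), np.int64(175)) [66 81 95] [798. -76.  14.]
50 (np.int64(249), np.int64(172)) [71 73 75] [795. -75.  26.]
60 (np.int64(248), np.int64(168)) [37 42 46] [665.  48. 155.]
80 (np.int64(248), np.int64(161)) [27 22 19] [665.  46. 173.]
```

Both cameras agree that the real tips are about 41 mm behind the TCP, so I'll correct for that. First back over the knob.

>>> move_arm(moves=[{"gripper": -0.3, "xyz": [0, 0, -1], "angular": [0, 0, 0.18]}, {"gripper": -0.3, "xyz": [-6.9, 7.7, -0.6], "angular": [0, 0, 1.528]}, {"gripper": -0.3, "xyz": [-6.9, 7.7, -0.6], "angular": [0, 0, 1.528]}, {"gripper": -0.3, "xyz": [-6.9, 7.7, -0.6], "angular": [0, 0, 1.528]}, {"gripper": -0.3, "xyz": [-6.9, 7.7, -0.6], "angular": [0, 0, 1.528]}, {"gripper": -0.3, "xyz": [-6.9, 7.7, -0.6], "angular": [0, 0, 1.528]}, {"gripper": -0.3, "xyz": [-6.9, 7.7, -0.6], "angular": [0, 0, 1.528]}, {"gripper": -0.3, "xyz": [-6.9, 7.7, -0.6], "angular": [0, 0, 1.528]}, {"gripper": -0.3, "xyz": [-6.9, 7.7, -0.6], "angular": [0, 0, 1.528]}, {"gripper": -0.3, "xyz": [-6.9, 7.7, -0.6], "angular": [0, 0, 1.528]}])

```text
clock: 5.4
position: [580.0, 135.3, 110.9]
ee_rot: [0.022, 1.0, 0.0, 0.0]
contact_force: [0.3, -0.2, -0.5]
gripper_width: 29.9
```

```bash
python3 - <<'E'
from h import *
def cage(th,z,r=75): return mag(40-r*np.sin(th),-90+r*np.cos(th),z,th)
print(arm.read_state()["clock"],arm.read_state()["position"]);plan(cage(.13,110),cage(.13,66))
s=arm.read_state();R=Ro.from_quat(s["ee_rot"]);c=arm.get_calibration("wrist");im,d=arm.get_image("wrist")
for y in(-20,0,20): print(y,proj("wrist",s["position"]+R.apply([11,y,-42])).round())
k=proj("wrist",mag(40-75*np.sin(.13),-90+75*np.cos(.13),128)[:3])[0].round().astype(int);print("knob px",k)
for du in range(-14,15,4): print(du,p3(c,d,k[0]+du,k[1]).round(),end=" ")
E
```

```text
5.4 [579.9931568  135.31319652 110.94893049]
[ 0.   -0.    0.09] [0.    0.    0.003]
[ 0.   -0.    4.49] [0.    0.    0.003]
-20 [[277. 247.]]
0 [[324. 247.]]
20 [[370. 246.]]
knob px [324 247]
-14 [595. 126.  93.] -10 [580. 130. 128.] -6 [580. 132. 129.] -2 [580. 134. 129.] 2 [580. 136. 128.] 6 [580. 138. 128.] 10 [580. 141. 128.] 14 [599. 144.  87.]
```

The knob is centred between the pads. Descending.

>>> move_arm(moves=[{"gripper": -0.3, "xyz": [0, 0, 2.5], "angular": [0, 0, 0]}, {"gripper": -0.3, "xyz": [0, 0, 3.5], "angular": [0, 0, 0]}, {"gripper": -0.3, "xyz": [0, 0, 4.3], "angular": [0, 0, 0]}, {"gripper": -0.3, "xyz": [0, 0, 4.3], "angular": [0, 0, 0]}])

```text
clock: 5.95
position: [580.1, 135.1, 67.2]
ee_rot: [0.022, 1.0, -0.0, -0.0]
contact_force: [-0.6, 0.1, 0.6]
gripper_width: 30.1
```

```bash
python3 - <<'E'
from h import *
s=arm.read_state();print(s["clock"],s["position"],s["contact_force"])
def cage(th,z,r=75): return mag(40-r*np.sin(th),-90+r*np.cos(th),z,th)
plan(*[cage(t,68) for t in np.arange(.13,1.8,.17)])
E
```

```text
5.95 [580.06539765 135.13578305  67.19048974] [-0.58660326  0.12904498  0.58951258]
[ 0.01  0.01 -0.08] [-0.001 -0.001  0.003]
[-0.1  -1.26 -0.08] [-0.    -0.001 -0.167]
[-0.41 -2.49 -0.08] [-0.    -0.001 -0.337]
[-0.94 -3.65 -0.08] [-0.    -0.001 -0.507]
[-1.65 -4.71 -0.08] [-0.    -0.001 -0.677]
[-2.53 -5.63 -0.08] [-0.    -0.001 -0.847]
[-3.55 -6.39 -0.08] [-0.000e+00 -1.000e-03 -1.017e+00]
[-4.68 -6.96 -0.08] [-0.000e+00 -1.000e-03 -1.187e+00]
[-5.9  -7.34 -0.08] [-0.000e+00 -1.000e-03 -1.357e+00]
[-7.17 -7.5  -0.08] [ 0.000e+00 -1.000e-03 -1.527e+00]
```

>>> move_arm(moves=[{"gripper": -0.3, "xyz": [-0.1, -1.25, 0], "angular": [0, 0, -0.17]}, {"gripper": -0.3, "xyz": [-0.4, -2.5, 0], "angular": [0, 0, -0.34]}, {"gripper": -0.3, "xyz": [-0.95, -3.65, 0], "angular": [0, 0, -0.51]}, {"gripper": -0.3, "xyz": [-1.65, -4.7, 0], "angular": [0, 0, -0.68]}, {"gripper": -0.3, "xyz": [-2.55, -5.65, 0], "angular": [0, 0, -0.85]}, {"gripper": -0.3, "xyz": [-3.55, -6.4, 0], "angular": [0, 0, -1.02]}, {"gripper": -0.3, "xyz": [-4.7, -6.95, 0], "angular": [0, 0, -1.19]}, {"gripper": -0.3, "xyz": [-5.9, -7.35, 0], "angular": [0, 0, -1.36]}, {"gripper": -0.3, "xyz": [-7.2, -7.5, 0], "angular": [0, 0, -1.53]}, {"gripper": -0.3, "xyz": [-7.2, -7.5, 0], "angular": [0, 0, -1.53]}])

```text
clock: 7.2
position: [649.8, 57.1, 68.0]
ee_rot: [-0.676, 0.737, -0.0, 0.001]
contact_force: [-0.5, 0.1, -0.1]
gripper_width: 29.9
```

```bash
python3 - <<'E'
from h import *
s=arm.read_state();print(s["clock"],s["position"],s["contact_force"])
c=arm.get_calibration("wrist");im,d=arm.get_image("wrist")
for th in np.arange(1.2,1.85,.08):
    u,v=proj("wrist",mag(40-75*np.sin(th),-90+75*np.cos(th),128)[:3])[0].round().astype(int);print(round(th,2),(u,v),p3(c,d,u,v).round())
plan(mag(-34,-90,68,1.65),mag(-34,-90,160,1.65),mag(-165,0,170))
E
```

```text
7.2 [649.81735175  57.10393098  67.95751709] [-0.50619797  0.11836327 -0.05992424]
1.2 (np.int64(407), np.int64(305)) [623.  48. 158.]
1.28 (np.int64(393), np.int64(300)) [627.  47. 155.]
1.36 (np.int64(379), np.int64(295)) [630.  47. 152.]
1.44 (np.int64(365), np.int64(292)) [633.  56. 135.]
1.52 (np.int64(350), np.int64(290)) [638.  58. 130.]
1.6 (np.int64(334), np.int64(288)) [645.  57. 129.]
1.68 (np.int64(319), np.int64(288)) [653.  77.  94.]
1.76 (np.int64(303), np.int64(289)) [668. 110.  37.]
1.84 (np.int64(288), np.int64(291)) [664.  61. 122.]
[-0.11  0.74 -0.02] [-0.001  0.     0.009]
[-0.11  0.73 -9.22] [-0.001  0.     0.009]
[ 12.14  10.85 -10.23] [-0.000e+00  1.000e-03  1.659e+00]
```

The knob is now at θ≈1.55. Lift straight off and go over the handle.

>>> move_arm(moves=[{"gripper": -0.3, "xyz": [0, 0.5, -5], "angular": [0, 0, 0]}, {"gripper": -0.3, "xyz": [0, 0.5, -10.2], "angular": [0, 0, 0]}, {"gripper": 0.18, "xyz": [12.1, 10.9, -10.2], "angular": [0, 0, 1.659]}, {"gripper": 0.18, "xyz": [12.1, 10.9, -10.2], "angular": [0, 0, 1.659]}, {"gripper": 0.18, "xyz": [12.1, 10.9, -10.2], "angular": [0, 0, 1.659]}, {"gripper": 0.18, "xyz": [12.1, 10.9, -10.2], "angular": [0, 0, 1.659]}, {"gripper": 0.18, "xyz": [12.1, 10.9, -10.2], "angular": [0, 0, 1.659]}, {"gripper": 0.18, "xyz": [12.1, 10.9, -10.2], "angular": [0, 0, 1.659]}, {"gripper": 0.18, "xyz": [12.1, 10.9, -10.2], "angular": [0, 0, 1.659]}, {"gripper": 0.18, "xyz": [12.1, 10.9, -10.2], "angular": [0, 0, 1.659]}])

```text
clock: 8.5
position: [529.7, -54.0, 170.0]
ee_rot: [0.011, 1.0, 0.0, 0.0]
contact_force: [-0.4, 0.5, 0.2]
gripper_width: 50.7
```

>>> move_arm(moves=[{"gripper": 0.18, "xyz": [0, 0, 0], "angular": [0, 0, 0]}, {"gripper": 0.18, "xyz": [0, 0, 0], "angular": [0, 0, 0]}, {"gripper": 0.18, "xyz": [0, 0, 0], "angular": [0, 0, 0]}])

```text
clock: 8.88
position: [530.1, -54.2, 169.6]
ee_rot: [0.006, 1.0, 0.0, 0.0]
contact_force: [0.1, -0.4, 0.3]
gripper_width: 50.4
```

```bash
python3 - <<'E'
from h import *
s=arm.read_state();print(s["clock"],s["position"],s["gripper_width"]);plan(mag(-165,0,170))
c=arm.get_calibration("wrist");im,d=arm.get_image("wrist");cv2.imwrite("pics/w4.png",im);R=Ro.from_quat(s["ee_rot"])
# finger tip rows: first rows where the depth is finger-near
for y in (-29,29):
    u=int(proj("wrist",s["position"]+R.apply([11,y,-45]))[0][0].round())
    col=[(v,R.inv().apply(p3(c,d,u,v)-s["position"]).round(1)) for v in range(225,300,3)]
    print([q for q in col if q[1][2]<-30][:2])
inv=lambda P:np.r_[((P[:2]-T0)@np.array([[np.cos(YAW),-np.sin(YAW)],[np.sin(YAW),np.cos(YAW)]])).round(1),P[2].round(1)]
u0,v0=proj("wrist",mag(-165,0,88)[:3])[0].round().astype(int)
for dv in(-25,0,25): print([inv(p3(c,d,u,v0+dv)).tolist() for u in range(u0-14,u0+15,4)])
print("pin/hasp at knob spot",proj("wrist",[mag(-35,-90,128)[:3],mag(40,-90,93)[:3]]).round())
E
```

```text
8.875 [530.06890097 -54.16099702 169.64736881] 50.38508730920367
[-0.04 -0.01 -0.04] [0.    0.    0.164]
[(243, array([ 12.6, -29.5, -41.9])), (246, array([ 12.4, -28.9, -44.7]))]
[(243, array([ 12.7,  29.3, -42.3])), (246, array([ 12.4,  28.8, -44.8]))]
[[-179.4, 2.1, 8.3], [-175.4, 3.0, 9.4], [-172.6, 19.1, 88.3], [-169.5, 19.7, 88.4], [-166.5, 20.1, 88.2], [-163.5, 20.8, 89.0], [-160.4, 21.2, 88.5], [-151.5, 6.8, 8.9]]
[[-175.4, -23.7, 8.3], [-172.5, -1.1, 88.4], [-169.4, -0.4, 88.9], [-166.3, -0.1, 88.0], [-163.2, 0.6, 88.9], [-160.0, 0.4, 86.1], [-151.2, -19.2, 10.3], [-147.0, -19.0, 8.5]]
[[-172.5, -22.2, 88.0], [-169.3, -21.3, 89.2], [-166.2, -20.9, 88.8], [-163.0, -20.5, 88.5], [-154.7, -47.7, 8.9], [-150.6, -47.2, 8.5], [-146.5, -46.2, 9.4], [-142.3, -45.6, 9.0]]
pin/hasp at knob spot [[469. 346.]
 [532. 328.]]
```

View pics/w4.png

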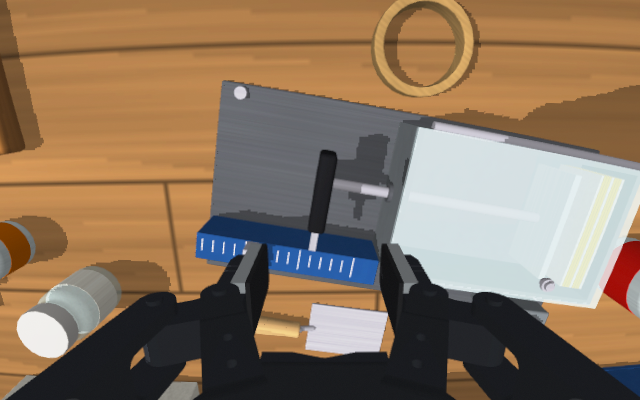

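The hasp is clear: only the stud shows on the lid, at (547,284). The crossbar is centred at magazine x≈−166. Finish the turn, then descend with the jaws astride it (tips to z≈57).

>>> move_arm(moves=[{"gripper": 0.18, "xyz": [0, -0.1, 0], "angular": [0, 0, 0.164]}, {"gripper": 0.18, "xyz": [0, -0.1, 4], "angular": [0, 0, 0.164]}, {"gripper": 0.18, "xyz": [0, -0.1, 9], "angular": [0, 0, 0.164]}, {"gripper": 0.18, "xyz": [0, -0.1, 13], "angular": [0, 0, 0.164]}, {"gripper": 0.18, "xyz": [0, -0.1, 15.2], "angular": [0, 0, 0.164]}, {"gripper": 0.18, "xyz": [0, -0.1, 15.2], "angular": [0, 0, 0.164]}])

```text
clock: 9.68
position: [528.7, -55.5, 15.9]
ee_rot: [0.088, 0.996, -0.001, -0.002]
contact_force: [0.0, -0.2, -0.0]
gripper_width: 50.5
```

```bash
python3 - <<'E'
from h import *
plan(mag(-166,0,17));s=arm.read_state();print(s["contact_force"])
c=arm.get_calibration("wrist");im,d=arm.get_image("wrist");R=Ro.from_quat(s["ee_rot"])
inv=lambda P:np.r_[((P[:2]-T0)@np.array([[np.cos(YAW),-np.sin(YAW)],[np.sin(YAW),np.cos(YAW)]])).round(1),P[2].round(1)]
u0,v0=proj("wrist",mag(-166,22,88)[:3])[0].round().astype(int)
print([inv(p3(c,d,u,v0)).tolist() for u in range(u0-70,u0+71,6)])
E
```

```text
[-0.14  0.05 -0.11] [-0.002 -0.004 -0.001]
[ 0.0216269  -0.22224756 -0.00048875]
[[-195.1, 13.4, 65.2], [-192.4, 14.0, 66.3], [-191.6, 10.1, 57.8], [-197.2, -11.8, 9.1], [-193.7, -12.0, 8.6], [-190.0, -11.6, 9.6], [-186.6, -12.0, 8.6], [-183.2, -12.3, 7.8], [-179.4, -11.3, 10.2], [-171.8, 23.7, 87.9], [-169.8, 24.1, 88.8], [-167.8, 24.1, 88.8], [-165.8, 24.2, 89.0], [-163.8, 24.4, 89.5], [-161.8, 24.0, 88.7], [-159.6, 23.1, 86.7], [-154.1, 3.7, 43.5], [-151.2, 3.5, 43.0], [-148.4, 3.7, 43.6], [-145.4, 3.2, 42.6], [-142.6, 3.4, 42.9], [-139.6, 3.2, 42.5], [-141.3, 13.6, 65.8], [-138.9, 13.7, 66.0]]
```

Tips at z≈57, centred astride the crossbar. Close.

>>> move_arm(moves=[{"gripper": -1, "xyz": [-0.1, 0, 0], "angular": [0, 0, 0]}, {"gripper": -1, "xyz": [-0.1, 0, 0], "angular": [0, 0, 0]}, {"gripper": -1, "xyz": [-0.1, 0, 0], "angular": [0, 0, 0]}, {"gripper": -1, "xyz": [-0.1, 0, 0], "angular": [0, 0, 0]}, {"gripper": -1, "xyz": [-0.1, 0, 0], "angular": [0, 0, 0]}, {"gripper": -1, "xyz": [-0.1, 0, 0], "angular": [0, 0, 0]}])

```text
clock: 10.48
position: [532.0, -55.9, 19.0]
ee_rot: [0.088, 0.996, -0.0, 0.001]
contact_force: [-0.4, -4.6, 7.1]
gripper_width: 13.0
```

```bash
cat > look.py <<'E'
from h import *
import sys
s=arm.read_state();print(s["clock"],s["position"],s["contact_force"],s["gripper_width"])
c=arm.get_calibration("wrist");im,d=arm.get_image("wrist")
inv=lambda P:np.r_[((P[:2]-T0)@np.array([[np.cos(YAW),-np.sin(YAW)],[np.sin(YAW),np.cos(YAW)]])).round(1),P[2].round(1)]
Y,X=np.mgrid[0:400,0:640];K=c["camera_matrix"]
q=np.dstack([(X-K[0,2])/K[0,0],(Y-K[1,2])/K[1,1]]);g=q.copy()
for _ in range(20): g=q/(1+c["k1"]*(g**2).sum(2,keepdims=True))
W=(np.dstack([g,np.ones_like(d)])*d[...,None]-c["t"])@c["R"]
M=(W[...,:2]-T0)@np.array([[np.cos(YAW),-np.sin(YAW)],[np.sin(YAW),np.cos(YAW)]])
def box(n,x0,x1,y0,y1,z0,z1):
    m=(M[...,0]>x0)&(M[...,0]<x1)&(M[...,1]>y0)&(M[...,1]<y1)&(W[...,2]>z0)&(W[...,2]<z1)&(d>0)
    if m.sum(): print(n,m.sum(),"x pct",np.percentile(M[m][:,0],[1,5,50,95,99]).round(1),"y",np.percentile(M[m][:,1],[2,98]).round(1))
    else: print(n,0)
box("marker top",-260,-190,-92,-56,74,82)
box("pointer",-250,-150,-57,-36,68,79)
box("bar",-260,-150,14,34,84,92)
cv2.imwrite(sys.argv[1],im)
E
python3 look.py pics/w5.png; python3 -c "
from h import *
plan(mag(-166,0,16),mag(-192,0,16),mag(-218,0,16))"
```

```text
10.475 [532.01388509 -55.90984444  18.9588171 ] [-0.36445511 -4.62117177  7.05368522] 12.964160287140414
marker top 0
pointer 0
bar 2218 x pct [-173.3 -172.6 -166.7 -160.5 -159.8] y [14.5 33.2]
[0.18 0.04 0.29] [-0.     0.002 -0.001]
[ 0.18 -2.56  0.29] [-0.     0.002 -0.001]
[ 0.17 -5.16  0.29] [-0.     0.002 -0.001]
```

Gripped (13 mm). The marker and pointer are hidden from the wrist camera here, so I'll get their distance from the saved w1 depth.

```bash
sed -e 's/^s=arm.*$/import pickle/' -e 's/^c=arm.*$/c=pickle.load(open("pics\/w1.pkl","rb"));im=cv2.imread("pics\/w1.png");d=np.load("pics\/w1.npy")/' -e '/imwrite/d' look.py > look1.py; cat >> look1.py <<'E'
for n,bx in(("mk",(-245,-195,-90,-57,75,81)),("pt",(-185,-150,-55,-40,71,79))):
    x0,x1,y0,y1,z0,z1=bx;m=(M[...,0]>x0)&(M[...,0]<x1)&(M[...,1]>y0)&(M[...,1]<y1)&(W[...,2]>z0)&(W[...,2]<z1)
    for v in np.unique(Y[m])[::2]: r=m[v];print(n,v,X[v][r].min(),X[v][r].max(),M[v][r][[0,-1],0].round(1),M[v][r][0,1].round(1),W[v][r][[0,-1],2].round(1))
E
python3 look1.py
```

```text
marker top 285 x pct [-225.5 -224.9 -218.7 -213.8 -213.5] y [-84.8 -59.5]
pointer 101 x pct [-169.6 -169.3 -166.  -163.6 -163.4] y [-52.6 -36.9]
bar 298 x pct [-173.2 -172.1 -165.4 -159.7 -159.4] y [14.3 33.5]
mk 209 190 193 [-218.  -214.6] -59.4 [75.1 75.3]
mk 211 183 194 [-224.4 -213.3] -60.5 [78.9 76.3]
mk 213 183 194 [-224.9 -213.5] -62.9 [78.4 76.5]
mk 215 183 194 [-225.3 -214. ] -65.3 [78. 76.]
mk 217 183 194 [-225.2 -213.9] -67.3 [79.  76.7]
mk 219 184 195 [-224.4 -213.5] -69.6 [78.8 75.6]
mk 221 184 195 [-224.5 -213.9] -71.8 [79.1 75.2]
mk 223 184 195 [-225.  -213.7] -74.3 [78.7 76.4]
mk 225 184 195 [-225.7 -213.5] -77.0 [77.6 77.4]
mk 227 184 195 [-226.1 -213.5] -79.4 [77.3 77.9]
mk 229 185 195 [-224.9 -213.7] -81.4 [78.2 78.1]
mk 231 185 196 [-225. -214.] -83.7 [78.5 75.3]
pt 192 233 239 [-169.3 -163.7] -40.3 [75.1 71.7]
pt 194 233 239 [-169.5 -163.5] -42.5 [74.9 73. ]
pt 196 233 239 [-169.6 -163.7] -44.7 [74.9 72.7]
pt 198 234 239 [-168.8 -163.2] -47.0 [74.8 75.5]
pt 200 234 239 [-169.  -163.7] -49.3 [74.6 74.1]
pt 202 234 239 [-169.3 -163.5] -51.7 [73.9 75.5]
```

Marker centre −219.3 and pointer −166.4 in the magazine frame, so the pull is about 52.9 mm (tool −y).

>>> move_arm(moves=[{"gripper": -1, "xyz": [0, -0.5, -0.2], "angular": [0, 0, 0]}, {"gripper": -1, "xyz": [0, -1.3, -0.2], "angular": [0, 0, 0]}, {"gripper": -1, "xyz": [0, -2.2, -0.2], "angular": [0, 0, 0]}, {"gripper": -1, "xyz": [0, -3.1, -0.2], "angular": [0, 0, 0]}, {"gripper": -1, "xyz": [0, -4.0, -0.2], "angular": [0, 0, 0]}, {"gripper": -1, "xyz": [0, -4.8, -0.2], "angular": [0, 0, 0]}, {"gripper": -1, "xyz": [0, -5.2, -0.2], "angular": [0, 0, 0]}, {"gripper": -1, "xyz": [0, -5.2, -0.2], "angular": [0, 0, 0]}, {"gripper": -1, "xyz": [0, -5.2, -0.2], "angular": [0, 0, 0]}])

```text
clock: 11.65
position: [523.1, -104.8, 19.0]
ee_rot: [0.089, 0.996, 0.001, 0.001]
contact_force: [2.7, 7.0, -4.7]
gripper_width: 13.2
```

```bash
python3 look.py pics/w6.png;python3 - <<'E'
from h import *
plan(mag(-218.9,0,19))
for n in("top","side"):
    im,d=arm.get_image(n);cv2.imwrite(f"pics/{n}7.png",im)
a=cv2.imread("pics/top7.png")[138:232,228:373];b=cv2.imread("pics/side7.png")[155:235,255:375]
a=cv2.resize(a,(600,389),interpolation=cv2.INTER_CUBIC);b=cv2.resize(b,None,fx=5,fy=5,interpolation=cv2.INTER_CUBIC)[:200]
E
python3 - <<'E'
import cv2,numpy as np
a=cv2.imread("pics/top7.png")[145:220,300:375];b=cv2.imread("pics/side7.png")[160:235,270:345]
cv2.imwrite("pics/c7.png",np.hstack([cv2.resize(i,(400,400),interpolation=cv2.INTER_CUBIC) for i in(a,b)]))
E
```

```text
11.65 [ 523.06405682 -104.81884308   19.04168382] [ 2.65636688  6.99063211 -4.6516906 ] 13.217598981404828
marker top 0
pointer 0
bar 2235 x pct [-223.1 -222.4 -216.3 -210.1 -209.4] y [14.5 33.4]
[ 0.16 -0.28  0.  ] [ 0.003  0.002 -0.002]
```

View pics/c7.png

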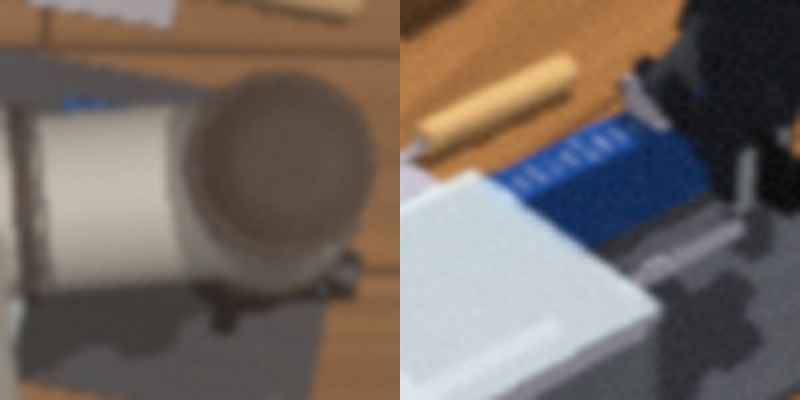

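The bar moved 49.7 mm, with the arm giving about 2 mm to the spring; about 3.1 mm remains. The side crop shows the marker at the gripper's left edge, (645,100).

>>> move_arm(moves=[{"gripper": -1, "xyz": [0, -0.31, 0], "angular": [0, 0, 0]}, {"gripper": -1, "xyz": [0, -0.31, 0], "angular": [0, 0, 0]}, {"gripper": -1, "xyz": [0, -0.31, 0], "angular": [0, 0, 0]}, {"gripper": -1, "xyz": [0, -0.31, 0], "angular": [0, 0, 0]}])

```text
clock: 12.3
position: [522.5, -107.8, 19.1]
ee_rot: [0.089, 0.996, 0.001, 0.001]
contact_force: [2.1, 7.6, -3.8]
gripper_width: 13.3
```

```bash
python3 look.py pics/w8.png;python3 - <<'E'
from h import *
plan(mag(-218.9,0,19))
im,d=arm.get_image("side");cv2.imwrite("pics/side8.png",im)
P=[mag(x,y,z)[:3] for x,y,z in[(-219.3,-61,72),(-219.3,-54,75),(-213.3,-61,78),(-225.3,-61,78),(-219.3,-33,75)]]
print(proj("side",P).round(1)-[300,150])
cv2.imwrite("pics/c8.png",cv2.resize(im[150:210,300:380],None,fx=9,fy=9,interpolation=cv2.INTER_CUBIC))
E
```

```text
12.3 [ 522.50775396 -107.76617221   19.05451805] [ 2.07985732  7.60654294 -3.76367976] 13.268707946506446
marker top 0
pointer 0
bar 2249 x pct [-226.  -225.4 -219.3 -213.1 -212.4] y [14.4 33.4]
[0.15 0.02 0.  ] [ 0.003  0.002 -0.002]
[[19.8 29.1]
 [21.6 29.3]
 [18.1 28. ]
 [21.6 26.3]
 [27.2 32.9]]
```

View pics/c8.png

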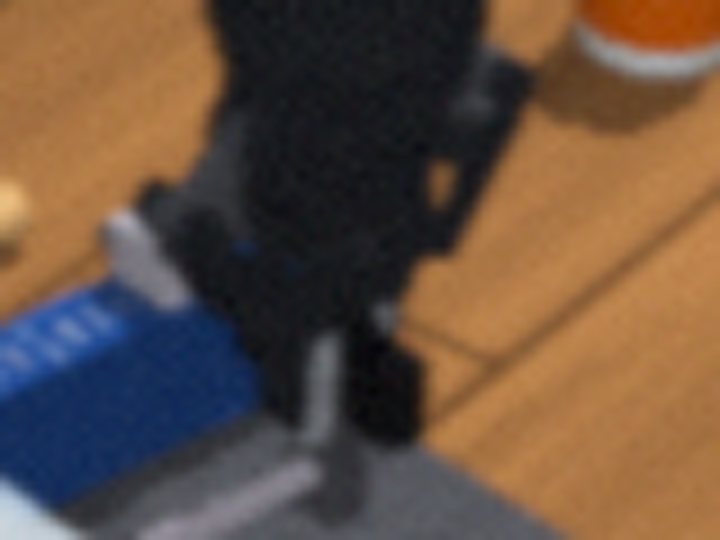

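The marker's visible end face is at crop (105–185, 210–300), next to the gripper. The bar centre is −219.2 against the mark's −219.3. I'll hold briefly and check for drift and that the marker hasn't moved.

>>> move_arm(moves=[{"gripper": -1, "xyz": [0, 0, 0], "angular": [0, 0, 0]}, {"gripper": -1, "xyz": [0, 0, 0], "angular": [0, 0, 0]}, {"gripper": -1, "xyz": [0, 0, 0], "angular": [0, 0, 0]}, {"gripper": -1, "xyz": [0, 0, 0], "angular": [0, 0, 0]}, {"gripper": -1, "xyz": [0, 0, 0], "angular": [0, 0, 0]}, {"gripper": -1, "xyz": [0, 0, 0], "angular": [0, 0, 0]}, {"gripper": -1, "xyz": [0, 0, 0], "angular": [0, 0, 0]}, {"gripper": -1, "xyz": [0, 0, 0], "angular": [0, 0, 0]}])

```text
clock: 13.4
position: [522.5, -107.8, 19.0]
ee_rot: [0.089, 0.996, 0.001, 0.001]
contact_force: [2.4, 7.9, -3.6]
gripper_width: 13.2
```

```bash
python3 look.py pics/w9.png; python3 - <<'E'
from h import *
a,b=cv2.imread("pics/side0.png").astype(int),cv2.imread("pics/side8.png").astype(int)
print("marker end-face diff",abs(a-b)[173:184,312:319].mean(2).round().astype(int))
E
```

```text
13.4 [ 522.49502922 -107.77194226   19.01712099] [ 2.3730302   7.89721115 -3.64237203] 13.237293507346674
marker top 0
pointer 0
bar 2253 x pct [-226.  -225.3 -219.3 -213.1 -212.4] y [14.4 33.4]
marker end-face diff [[  4  13  65 119 118  80  55]
 [  6   3  33  91 130 121  95]
 [  4   0  15  55 102 139 142]
 [  7   6   2  24  66 114 147]
 [  2   2   2   3  27  86 139]
 [  2   1   2   3   6  44  85]
 [  6   3   7   3   1  11  41]
 [  2   4   3   2   5   2  10]
 [  2   5   3   2   1   3   0]
 [  4   3   1   2   4   1   1]
 [  2   4   2   7   3   3   0]]
```

No drift over 1 s, and the visible part of the marker face is unchanged (the rest is hidden by the gripper). Handing in.

```bash
python3 -c "
from bench import arm
print(arm.job_done())"
```

```text
the job is handed in; nothing more can be done
None
```

The hasp is off the lid, and the slide is pulled out to the marker and still held against the spring. The job was handed in at about 13.5 s of the 42 s allowed.

- **Hasp:** The first sweep missed because the fingertips sit about 41 mm short of the reported TCP, as both the wrist and side cameras showed. It passed over the knob without moving anything. With that corrected, I swung the hasp to about 1.55 rad. A later wrist picture shows only the stud on the lid, with the lid shut.
- **Slide:** I gripped the black crossbar and pulled it about 53 mm. By wrist depth its centre is at magazine x = −219.2 mm, against −219.3 mm measured for the mark. Adding up the pull from home gives 52.65 mm of the 52.9 mm needed, so the two checks agree to about 0.3 mm.
- **Holding:** There was no drift over a 1 s hold, with about 8 N of spring pull and the jaws 13.2 mm apart on the bar.
- **Not confirmed directly:** The gripper hid the pointer and most of the marker at the end, so I couldn't see them side by side. Their alignment is worked out from the bar. The part of the marker still in view hadn't moved, and I saw no contact with anything else. I didn't check the other objects again at the end.

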